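# Sweep wax chips off a tank lid, then hold the sprung lid just below balance

### The job

Before the wax-embedding tank is opened, sweep the four wax chips off its closed lid into the grey scrap tray beside it with the scraper block, keeping the fingers off the chips, and stand the scraper upright on the bench again. Then grip the lid's handle bar and raise the lid until it is a few degrees past its balance point, where the hinge spring takes over, keeping hold so that it is never thrown up to its stop, then ease it back until it is a few degrees below the balance point, where it would drop shut by itself if let go. Finish while still holding the lid there by its bar, still and in the gripper, for a colleague to reach the cassettes; leave everything else where it stands.

Things in the scene. Friction and masses are not known exactly. Their poses are not given: they have to be found in the camera images.
- tank: Heated wax-cassette tank, fixed: white box 200 mm deep (x), 260 wide (y), flat stainless lid on top. Origin: centre of its underside, on the bench; x runs from the front (handle, control panel, robot's side) to the hinge at the back, y left, z up. The shut lid's top is 115 mm above the bench, covers x -98..98, y -130..130 mm of this frame, and is bare but for the chips.
- hinge (a point): Middle of the lid's hinge axis, at (100, 0, 108) mm in the tank's frame. The axis runs along the tank's y.
- lid (a joint): Lid angle, rad: 0 shut (flat), grows as the front rises, stop at 1.50. Lid and handle weigh 0.85 kg, mostly carried by a hinge spring. Balance point 1.00 rad (57 degrees): below it the lid falls shut (1.3 N at the bar when shut, under 0.5 N near balance), above it the spring pulls it up to the stop (up to 1.6 N at the bar). No latch; hinge friction does not hold it.
- handle (a point): The lid's round steel bar (lid_c1), 12 mm thick, 150 long. Origin: its middle, 243 mm from the hinge axis in the lid's mid plane; shut: (-143, 0, 108) mm in the tank's frame. Axes: the lid's; y along the bar. Bar centre is 45 mm ahead of the lid's edge, on posts at y +-68: pinch from above, front and back, opened to at most 45 mm. It can turn in the fingers, so they may keep pointing down.
- scraper: Loose hand scraper block, white plastic on a black rubber foot, 160 g, standing on the bench at one front side of the tank. Origin: centre of its underside; z up. 150 mm long (y), 70 high. Foot 28 thick (x), up to 14 high; blade 14 thick, 14 to 46 high; grip ridge 24 thick (x), 120 long (y), 44 to 70 high: pinch it there, across x.
- tray: Open grey plastic scrap tray, fixed close beside the tank, left or right: 180 mm (x) by 150 (y), 55 high, walls and floor 4 thick. Origin: centre of its underside; axes parallel to the tank's; its centre is about 213 mm to the side of the tank's centre, a few mm of gap between them.
- cold_plate: Cold plate on the tank's other side, fixed: white slab with aluminium top 180 x 150 mm, 38 mm high, filled steel moulds on it up to 50 mm high. Origin: centre of its underside. Not to be used.
- chip1: One of four loose off-white wax chips on the lid, about 25 x 20 mm and 16 mm high, 10 to 18 g. Origin: centre of its underside. They lie within 45 mm of the lid's centre line in the tank's x and within 85 mm in y (centres).
- chip2: One of four loose off-white wax chips on the lid, about 25 x 20 mm and 18 mm high, 10 to 18 g. Origin: centre of its underside. They lie within 45 mm of the lid's centre line in the tank's x and within 85 mm in y (centres).
- chip3: One of four loose off-white wax chips on the lid, about 25 x 20 mm and 14 mm high, 10 to 18 g. Origin: centre of its underside. They lie within 45 mm of the lid's centre line in the tank's x and within 85 mm in y (centres).
- chip4: One of four loose off-white wax chips on the lid, about 25 x 20 mm and 17 mm high, 10 to 18 g. Origin: centre of its underside. They lie within 45 mm of the lid's centre line in the tank's x and within 85 mm in y (centres).
- dishes: Bystander: stack of three clear culture dishes, 90 mm in diameter, 39 mm high, loose, to the other front side of the tank from the scraper. Origin: centre of its underside.
- dropper: Bystander: small amber dropper bottle, 32 mm in diameter, 87 mm high, loose, near the robot. Origin: centre of its underside.
- mould: Bystander: empty steel base mould, 50 x 37 x 12 mm, loose, near the robot. Origin: centre of its underside.
- jar: Bystander: white plastic jar, 72 mm in diameter, 100 mm high, loose, left of the tank. Origin: centre of its underside.
- slide_box: Bystander: flat slide box, 87 x 167 x 36 mm, loose, right of the tank. Origin: centre of its underside.
There are look-alikes about, which are no part of the job. Leave any yellow look-alike of the tray alone.

How it is judged:
On the way, in this order (a step that is already met when the one before it is completed fails the run):
1. the scraper block is picked up (contact force between the fingers and scraper above 1 N and height (world z) of scraper above 0.04 m), for 0.2 s.
2. all four chips lie in the scrap tray (x of chip1 in the frame of tray between -0.09 and 0.09 m and y of chip1 in the frame of tray between -0.075 and 0.075 m and z of each of chip1, chip2, chip3, chip4 in the frame of tray below 0.05 m and x of chip2 in the frame of tray between -0.09 and 0.09 m and y of chip2 in the frame of tray between -0.075 and 0.075 m and x of chip3 in the frame of tray between -0.09 and 0.09 m and y of chip3 in the frame of tray between -0.075 and 0.075 m and x of chip4 in the frame of tray between -0.09 and 0.09 m and y of chip4 in the frame of tray between -0.075 and 0.075 m), for 0.2 s.
3. the scraper stands upright on the bench, let go (height (world z) of scraper between -0.012 and 0.012 m and angle between scraper's own z axis and vertical below 0.15 rad and contact force between the fingers and scraper below 0.1 N), for 0.2 s.
4. the lid, held by its bar, is past its balance point (value of joint lid above 1.02 rad and contact force between the fingers and lid_c1 above 0.5 N), for 0.2 s.
At the end, for the whole second after the job is handed in: The gripper holds the bar (over 1 N), the lid is still (under 0.06 rad/s) at 0.78 to 0.975 rad, 1.5 to 12.5 degrees below its balance point; all four chips lie at rest in the scrap tray, below its rim; the scraper stands upright (within 0.15 rad) on the bench, not touched (all of step 2 and all of step 3 and value of joint lid between 0.78 and 0.975 rad and velocity of joint lid between -0.06 and 0.06 rad/s and contact force between the fingers and lid_c1 above 1 N and linear speed of each of chip1, chip2, chip3, chip4 below 0.05 m/s); the arm keeps its last pose, push and grip.
It fails at once if the fingers touch a wax chip (contact force between the fingers and chip1 above 0.3 N or contact force between the fingers and chip2 above 0.3 N or contact force between the fingers and chip3 above 0.3 N or contact force between the fingers and chip4 above 0.3 N).
It fails at once if the lid is raised with a chip still on it (value of joint lid above 0.12 rad and height (world z) of any of chip1, chip2, chip3, chip4 above 0.085 m).
It fails at once if the lid is let fly up towards its stop (over 1.40 rad) (value of joint lid above 1.4 rad).
It fails at once if a bystander is moved by more than 30 mm (distance of any of dishes, dropper, mould, jar, slide_box from where it was at the start of the episode above 0.03 m).
It also fails if it takes over 69 s, if anything falls off the work surface, if the arm or the gripper's body presses on something with over 40 N, if the wrist force passes 120 N, or if a joint passes its speed limit or range.

### The arm

A 6-joint arm with a two-finger parallel gripper is mounted at the origin on the work surface. World frame = base frame: x ahead of the robot, y to its left, z up, the work surface at z = 0. Lengths are in m, angles in rad, forces in N, time in s.
With the tool pointing down it reaches from about 0.425 to 0.95 m from the base axis. Payload 14.7 kg.
Tool frame: the origin (TCP) lies on the centre line of the jaws, within the pads' length; the fingertips stand 17 mm ahead of it and the grasp point (between the pads) lies 2 mm behind it; z points along the fingers, y is the line along which they close (so a half turn about z gives the same grasp; the last joint's range is limited). The gripper opens to 85 mm and grips with 20 to 120 N. Pads are 22 mm wide; open, the fingers measure 114 mm over their backs; the gripper's body (76 mm by 85 mm) begins 54 mm behind the grasp point. The pads swing forward as they close: fully open they stand 13 mm farther back than shut.
Start: joints at [-1.28, 0.48, 1.596, -0, 1.065, -0.047], TCP at [0.215, -0.613, 0.248] pointing down, gripper open.
Joint ranges: [-2.75, 2.75], [-0.82, 2.05], [0.23, 2.67], [-1.56, 4.7], [0.09, 2.69], [-2.92, 2.92]. Speed limits (rad/s): [1.89, 1.89, 2.39, 3.01, 3.01, 3.01].

### API

Orientations are given as a 3x3 rotation matrix whose columns are the frame's x, y, z axes.
In Python, from station import * gives the robot as it stands. Calls block until the motion is done:
- reach(position, orientation): joint-space move of the TCP to a pose.
- move_linear(position, rot=None, rate=0.15, contact_N=None): straight line of the TCP; rot=None keeps the orientation; rate is the mean speed in m/s. With contact_N (N) it stops when the force on the tool has changed by that much, and returns True; else False.
- set_joints(angles): joint-space move.
- gripper_to(opening, force=None): finger opening in m; force is the grip in N (None keeps the last); returns when the fingers have stopped.
- pause(seconds).
- inverse_kinematics(position, orientation): joint angles nearest the present ones, or None.
- grab_frame(name): name is "side" or "top"; returns a dict with "color" (480x640x3 uint8, red, green, blue), "fx", "fy", "cx", "cy" (pixels), "position" and "attitude" of the camera in the world. Camera axes: x right, y down, z forward; pixel columns grow to the right and rows downward; lengths in m; the calibration is good to about 2 mm. A picture is of the moment at which its call begins. There is no depth.
A pose or a line that the arm cannot do raises Unreachable and nothing moves.
- sign_off(): hands the job in; it is judged then, once.
Readings, each from a call of its own:
- get_t(): time.
- get_joint_pos(): joint angles.
- get_joint_vel(): joint speeds.
- get_tau(): joint torques, N m.
- get_ee_pos(): TCP position.
- get_tcp_rot(): TCP orientation.
- get_contact_force(): force on the tool from outside, world axes, zero at the start.
- get_wrist_torque(): the same for the moment, N m.
- get_gripper_width(): finger opening in m.
- get_grasp_force(): force on a finger pad.
Only numpy, scipy, OpenCV 4.12 (cv2) and the standard library are available. Lean on these libraries where they do the work, as an engineer would, in place of code of your own. Each camera call takes 0.05 s, during which the arm holds its last target. There are 200 camera calls.

## Working session

There is one attempt and no reset: what is moved stays moved. The work goes in short steps, each a Python script; the robot and the scene stay as the last script left them, time stands still between calls to the robot, and variables do not carry over. Pictures are saved under pics/ and viewed, at most 10 in all, crops included, and the job is handed in when it is done.

```bash
mkdir -p pics
python3 - <<'E'
from station import *
import cv2
for n in("top","side"):
    f=grab_frame(n); cv2.imwrite(f"pics/{n}0.png",f["color"][:,:,::-1])
    print(n,f["fx"],f["fy"],f["cx"],f["cy"],f["position"],f["attitude"])
print(get_t())
E
```

```text
top 538.547358832121 538.547358832121 326.6137441962034 234.13909008885747 [0.3880863  0.02909075 1.34729652] [[ 0.02135804 -0.99682264  0.07673623]
 [-0.99958999 -0.02275521 -0.01737939]
 [ 0.01907031 -0.07633358 -0.99689995]]
side 597.5609823095709 597.5609823095709 328.7139420505295 240.93208157398945 [-0.04861647  1.25236293  0.94148316] [[-0.91948401 -0.20183685  0.33735892]
 [-0.39306633  0.48712759 -0.77987536]
 [-0.00692926 -0.84968735 -0.5272413 ]]
0.1
```

View pics/top0.png

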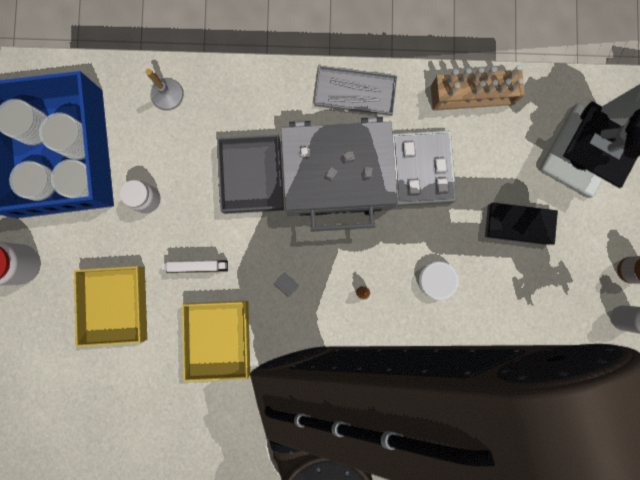

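View pics/side0.png

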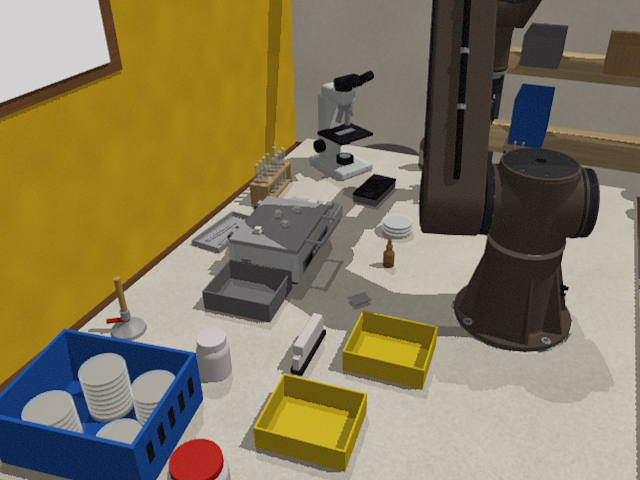

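The top view shows the grey tray at (250,175), with yellow look-alikes at (110,306) and (216,341). The cold plate is at (424,167) and another grey plate at (355,90). The scraper, white with a dark end, is at (196,266), and nothing else resembles it. The chips are near (305,152), (349,157), (331,174) and (368,172); the steel moulds on the cold plate are look-alikes. I choose the grey tray and the scraper, and check them in a close crop.

Run:
```python
import cv2
a=cv2.imread("pics/top0.png")
c=cv2.resize(a[110:290,155:415],None,fx=3.07,fy=3.07,interpolation=cv2.INTER_CUBIC)[:, :800]
c=cv2.convertScaleAbs(c,alpha=1.3,beta=15)
cv2.imwrite("pics/crop1.png",c)
```

```text
(no output)
```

View pics/crop1.png

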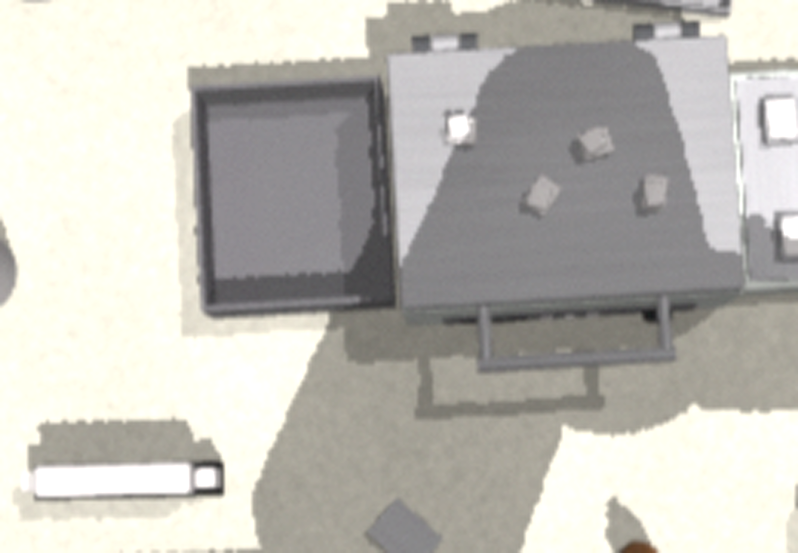

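The crop confirms the grey walled tray left of the lid and the scraper below-left of it (ridge from (34,481) to (191,478), foot end at 222). The lid corners are (389,56), (726,38), (742,290) and (402,308). The bar runs from (480,366) to (674,353), and the chips sit at (458,126), (594,141), (542,194) and (653,190).

```bash
cat > h.py <<'E'
import numpy as np
K=dict(top=(538.547,326.614,234.139,[0.3880863,0.02909075,1.34729652],[[0.02135804,-0.99682264,0.07673623],[-0.99958999,-0.02275521,-0.01737939],[0.01907031,-0.07633358,-0.99689995]]),
side=(597.561,328.714,240.932,[-0.04861647,1.25236293,0.94148316],[[-0.91948401,-0.20183685,0.33735892],[-0.39306633,0.48712759,-0.77987536],[-0.00692926,-0.84968735,-0.5272413]]))
def pt(u,v,z,cam="top"):
    f,cx,cy,p,R=K[cam]; d=np.array(R)@[(u-cx)/f,(v-cy)/f,1]; p=np.array(p)
    return p+d*(z-p[2])/d[2]
def px(P,cam="top"):
    f,cx,cy,p,R=K[cam]; q=np.array(R).T@(np.array(P)-p); return q[:2]/q[2]*f+[cx,cy]
E
python3 - <<'E'
from h import *
np.set_printoptions(precision=4,suppress=True)
c=lambda u,v,z:pt(155+u/3.07,110+v/3.07,z)[:2]
w=np.array([c(389,56,.115),c(726,38,.115),c(742,290,.115),c(402,308,.115),c(480,366,.108),c(674,353,.108)])
m=np.array([(98,130),(98,-130),(-98,-130),(-98,130),(-143,74),(-143,-74)])/1000
mc,wc=m.mean(0),w.mean(0); H=(m-mc).T@(w-wc)
th=np.arctan2(H[0,1]-H[1,0],H[0,0]+H[1,1]); R=np.array([[np.cos(th),-np.sin(th)],[np.sin(th),np.cos(th)]])
T=wc-R@mc; print("tank",T,th); print((w-T)@R*1000)
for q in[(458,126),(594,141),(542,194),(653,190)]: print("chip",(c(*q,.131)-T)@R*1000)
print("tray",[(c(*q,.055)-T)@R*1000 for q in[(193,90),(383,80),(396,304),(207,313)]])
a=c(34,481,.07);b=c(191,478,.07);print("ridge",a,b,(a+b)/2,np.linalg.norm(a-b), "foot end",c(222,478,.014))
a=c(34,481,.07);print(T+R@[-.143,0],T+R@[0,.213])
for q in[(319,318),(301,355)]: print("side",pt(*q,.07,"side"))
import cv2
s=cv2.imread("pics/side0.png")
cv2.imwrite("pics/crop2.png",np.hstack([cv2.resize(s[300:390,270:345],None,fx=5,fy=5,interpolation=2),cv2.resize(s[190:280,225:290],None,fx=5,fy=5,interpolation=2)]))
E
```

```text
tank [ 0.6423 -0.0181] 0.08044810048172335
[[  95.963   128.1733]
 [  96.1218 -128.456 ]
 [ -97.4007 -127.3181]
 [ -96.5127  128.5934]
 [-142.7988   72.791 ]
 [-141.3726  -73.7837]]
chip [35.6015 78.8502]
chip [ 18.7073 -21.8701]
chip [-19.1138  19.3124]
chip [-20.6892 -63.5365]
tray [array([ 93.7474, 287.2963]), array([ 93.6697, 136.9   ]), array([-85.636 , 136.1009]), array([-84.3388, 284.1482])]
ridge [0.4009 0.3832] [0.4058 0.2633] [0.4034 0.3233] 0.11996959595980594 foot end [0.4072 0.2488]
[ 0.4997 -0.0296] [0.6251 0.1942]
side [0.398  0.2797 0.07  ]
side [0.3832 0.4068 0.07  ]
```

View pics/crop2.png

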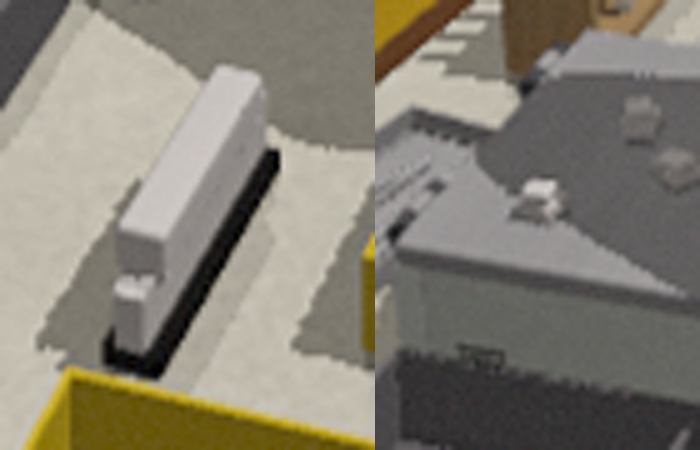

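Scraper and chips are confirmed; the side crop shows its ridge top spanning (293,347) to (314,314) to (323,316). Next I pick it up.

```bash
cat >> h.py <<'E'
from station import *
np.set_printoptions(precision=4,suppress=True)
T=np.array([.6423,-.0181]); TH=.0804
def tk(x,y,z): # tank frame (m) -> world
    c,s=np.cos(TH),np.sin(TH); return np.array([T[0]+c*x-s*y,T[1]+s*x+c*y,z])
def down(a): # tool down, closing line at world angle a
    y=np.array([np.cos(a),np.sin(a),0]); z=np.array([0,0,-1.]); return np.stack([np.cross(y,z),y,z],1)
def best(p,a): # half-turn with the smaller last-joint travel
    o=[(abs(q[5]),k) for k in(0,np.pi) if (q:=inverse_kinematics(p,down(a+k))) is not None]
    return down(a+min(o)[1])
def st(l=""): print(l,"t",round(get_t(),2),"p",get_ee_pos(),"F",get_contact_force(),"w",round(get_gripper_width(),4),"g",get_grasp_force(),flush=True)
E
python3 - <<'E'
from h import *
print(get_tcp_rot())
s=pt(308.4,330.9,.07,"side"); t=np.array([.4034,.3233]); print("side est",s)
c=(s[:2]+t)/2; print(c)
R=best([*c,.15],.04)
reach([*c,.15],R); st()
gripper_to(.06,60)
move_linear([*c,.058],rate=.12,contact_N=15); st("down")
gripper_to(.0,60); st("grip")
move_linear([*c,.20],rate=.2); st("up"); print(get_joint_pos())
for y in(-.112,.17): print(inverse_kinematics(tk(.006,y,.2),best(tk(.006,y,.2),TH+np.pi/2)))
import cv2
for n in("side",): cv2.imwrite("pics/s1.png",grab_frame(n)["color"][150:450,200:500,::-1])
E
```

```text
[[ 0.9435  0.3314 -0.0003]
 [ 0.3314 -0.9435  0.001 ]
 [ 0.0001 -0.001  -1.    ]]
side est [0.4014 0.33   0.07  ]
[0.4024 0.3266]
 t 3.46 p [0.4028 0.3263 0.15  ] F [-0.937   0.4133  0.1813] w 0.0856 g 0.0
down t 4.75 p [0.4027 0.3268 0.0585] F [-0.0072  1.0262  0.3461] w 0.0602 g 0.0
grip t 5.17 p [0.4028 0.3269 0.0587] F [ 0.249  -0.9547  7.7328] w 0.023 g 58.43354880809784
up t 6.03 p [0.4019 0.3263 0.1992] F [ 0.416   0.128  -1.1164] w 0.0231 g 58.80468428134918
[ 0.6233  0.3582  1.9484 -0.      0.8361  0.5834]
[-0.2394  0.5545  1.5944 -0.      0.9927  1.251 ]
[ 0.1884  0.5314  1.6377 -0.      0.9725 -1.4628]
```

View pics/s1.png

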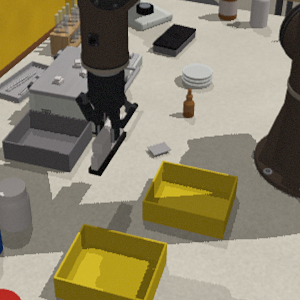

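Scraper held upright at (112,140) in the crop. Next is the sweep.

Run:
```python
from h import *
import cv2
X=.006
a=tk(X,-.112,.25); R=best(a,TH+np.pi/2)
reach(a,R); st("above")
b=a.copy(); b[2]=.176
print("touch",move_linear(b,rate=.1,contact_N=6)); st("low")
z=max(.176,get_ee_pos()[2])
move_linear(tk(X,.10,z),rate=.12); st("mid")
move_linear(tk(X,.185,z),rate=.15); st("end")
f=grab_frame("top"); cv2.imwrite("pics/t2.png",cv2.resize(f["color"][100:260,190:420,::-1],None,fx=3,fy=3))
```

```text
above t 7.97 p [ 0.6572 -0.128   0.2499] F [-0.0261 -0.2387 -0.7932] w 0.0232 g 58.86834919452667
touch False
low t 8.87 p [ 0.6577 -0.1293  0.1766] F [ 0.3012 -0.264  -1.2343] w 0.0235 g 58.93130421638489
mid t 10.78 p [0.6403 0.0815 0.1766] F [ 0.4374  0.339  -1.5792] w 0.0233 g 59.08302962779999
end t 11.5 p [0.6334 0.1664 0.1765] F [-0.3609  0.8997 -0.8652] w 0.0231 g 59.081690311431885
```

View pics/t2.png

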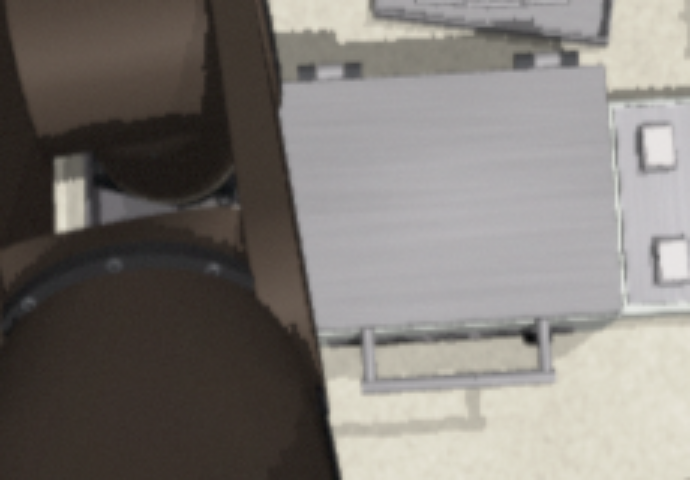

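The lid is bare where visible. I'll lift and move over the scraper's spot, then check the tray before putting it down.

Run:
```python
from h import *
import cv2
p=get_ee_pos(); p[2]=.25; move_linear(p,rate=.25)
c=[.4024,.3266]; reach([*c,.14],best([*c,.14],.04)); st("over place")
f=grab_frame("top")["color"]; g=grab_frame("side")["color"]
A=cv2.resize(f[110:250,200:410],None,fx=2.9,fy=2.9,interpolation=2)
B=cv2.resize(g[180:330,190:340],(406,406),interpolation=2)
A=cv2.convertScaleAbs(A,alpha=1.3,beta=10)
im=np.zeros((406,800,3),np.uint8); im[:,:480]=cv2.resize(A,(480,int(406*480/609)+136))[:406]; im[:,480:]=cv2.resize(B,(320,406))
im=np.vstack([cv2.resize(A,(480,320)),np.zeros((0,480,3),np.uint8)])
cv2.imwrite("pics/t3.png",np.hstack([im,cv2.resize(B,(320,320))])[:,:,::-1])
```

```text
over place t 13.15 p [0.4031 0.3265 0.1399] F [ 0.4447  0.5793 -2.5372] w 0.0234 g 59.061959981918335
```

View pics/t3.png

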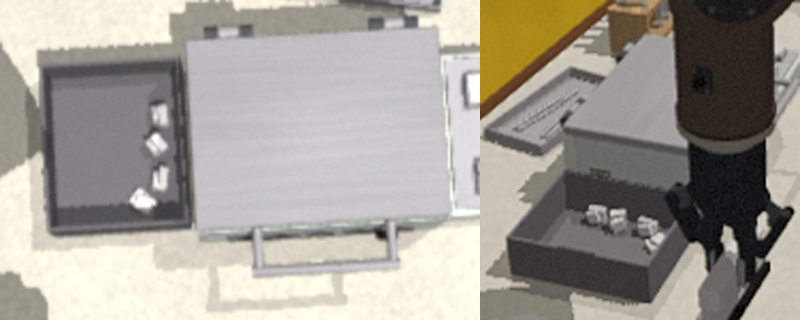

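All four chips are in the tray, at (160,112), (155,145), (160,178) and (143,200). I'll put the scraper down and go to the bar.

Run:
```python
from h import *
import cv2
c=[.4024,.3266]
move_linear([*c,.0582],rate=.12,contact_N=8); st("placed")
gripper_to(.06); st("open")
move_linear([*c,.2],rate=.25)
gripper_to(.042,25)
b=tk(-.1425,0,.2); reach(b,best(b,TH)); print(get_joint_pos())
b[2]=.106; print("touch",move_linear(b,rate=.1,contact_N=6)); st("at bar")
gripper_to(0,25); st("grip")
print("bar",get_ee_pos()-tk(-.143,0,.108), get_wrist_torque())
s=grab_frame("side")["color"]; t=grab_frame("top")["color"]
cv2.imwrite("pics/t4.png",np.hstack([cv2.resize(s[180:400,220:440],(400,400)),cv2.resize(t[130:300,150:320],(400,400))])[:,:,::-1])
```

```text
placed t 13.93 p [0.4022 0.3259 0.058 ] F [-0.234   0.6943 -1.1378] w 0.0235 g 60.089213848114014
open t 14.37 p [0.4014 0.3257 0.058 ] F [0.1257 0.043  0.6584] w 0.0601 g 0.0
[-0.1181  0.3353  1.984   0.0002  0.8223 -0.1991]
touch False
at bar t 17.88 p [ 0.5006 -0.0295  0.1064] F [-0.8453 -0.257   0.4431] w 0.0424 g 0.0
grip t 18.25 p [ 0.502  -0.0296  0.1067] F [ 6.1582  1.931  -0.2584] w 0.0106 g 27.721840739250183
bar [ 0.0022  0.     -0.0013] [ 0.5099 -0.9277  0.0322]
```

View pics/t4.png

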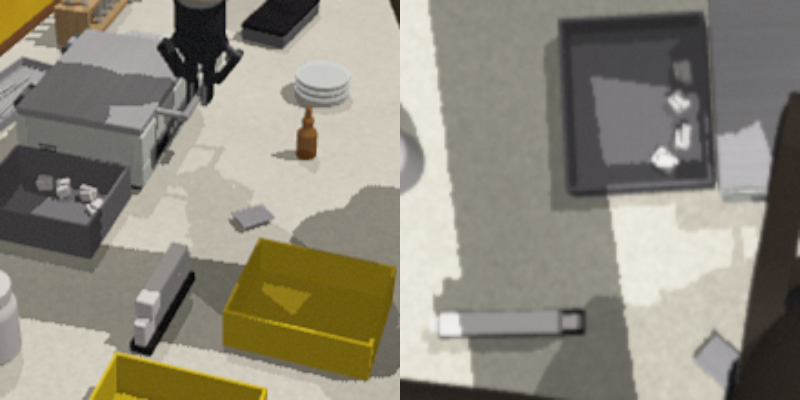

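The scraper stands upright at (165,295) in the left half, the chips are in the tray, and the jaws are on the bar. A 6 N offset force remains, which I'll relieve before raising the lid along the arc.

```bash
cat >> h.py <<'E'
u=np.array([np.cos(TH),np.sin(TH),0]); Z=np.array([0,0,1.])
def ang(p,H): d=p-H; return np.arctan2(d[2],-(d@u))
def arc(H,off,ths,rate=.06):
    for th in ths:
        move_linear(H+.243*(-np.cos(th)*u+np.sin(th)*Z)+off,rate=rate)
        F=get_contact_force(); r=-np.cos(th)*u+np.sin(th)*Z
        fr=F@r; off=off+(0 if abs(fr)<3 else fr/8000)*r
        print(round(th,2),round(ang(get_ee_pos(),H),3),"F",F,"fr",round(fr,1),"w",round(get_gripper_width(),4),"g",round(get_grasp_force(),1),flush=True)
        if np.linalg.norm(F)>25: print("STOP"); break
    return off
E
python3 - <<'E'
from h import *
p=get_ee_pos()
for i in range(2):
    p=p+u*(get_contact_force()@u)/6000; move_linear(p,rate=.03); st()
H=get_ee_pos()+.243*u
off=arc(H,0*Z,[.05,.15,.25,.35]); np.savez("s.npz",H=H,off=off); st()
E
```

```text
t 18.6 p [ 0.5021 -0.0295  0.1066] F [-3.6404 -1.0251 -1.3052] w 0.0108 g 27.783544063568115
 t 18.85 p [ 0.5021 -0.0295  0.1067] F [-3.5656 -0.8362 -0.6265] w 0.0107 g 27.777685225009918
0.05 0.053 F [-3.2369 -1.1053 -1.5175] fr 3.2 w 0.0108 g 27.6
0.15 0.151 F [-1.3969 -0.6727 -1.6757] fr 1.2 w 0.011 g 27.2
0.25 0.251 F [-2.7719 -0.7072 -0.9132] fr 2.5 w 0.0112 g 26.9
0.35 0.353 F [-4.3254 -2.7902 -0.3681] fr 4.1 w 0.0106 g 26.8
 t 20.88 p [ 0.5163 -0.0283  0.191 ] F [-4.3254 -2.7902 -0.3681] w 0.0106 g 26.752477884292603
```

Forces are small and the angle is tracking. I'll continue to just past balance.

Run:
```python
from h import *
s=np.load("s.npz"); H=s["H"]
off=arc(H,s["off"],[.45,.55,.65,.75,.85,.93,1.01,1.08]); pause(.4); st("past")
off=arc(H,off,[1.09],.03); np.savez("s.npz",H=H,off=off)
import cv2
g=grab_frame("side")["color"]; cv2.imwrite("pics/t5.png",cv2.resize(g[60:330,190:460,::-1],(540,540),interpolation=2))
```

```text
0.45 0.454 F [-6.1273 -1.358   1.232 ] fr 6.1 w 0.0111 g 26.5
0.55 0.556 F [-5.3884 -0.7237  0.8085] fr 5.1 w 0.0106 g 26.2
0.65 0.654 F [-3.7569  0.7069  1.2662] fr 3.7 w 0.011 g 26.0
0.75 0.751 F [-5.9942  1.6731  4.2639] fr 7.2 w 0.0108 g 25.9
0.85 0.848 F [-4.6772  2.6111  3.0353] fr 5.2 w 0.0108 g 25.5
0.93 0.926 F [-4.3944  2.3665  3.5491] fr 5.4 w 0.0107 g 25.5
1.01 1.004 F [-4.726   2.9683  4.906 ] fr 6.5 w 0.0111 g 25.4
1.08 1.072 F [-3.1982  4.066   4.5574] fr 5.4 w 0.0107 g 25.1
past t 25.45 p [ 0.6258 -0.0193  0.3246] F [-3.5244  4.668   4.1676] w 0.0112 g 25.038902163505554
1.09 1.081 F [ 2.2149  4.6397 -4.09  ] fr -4.8 w 0.0108 g 25.0
```

View pics/t5.png

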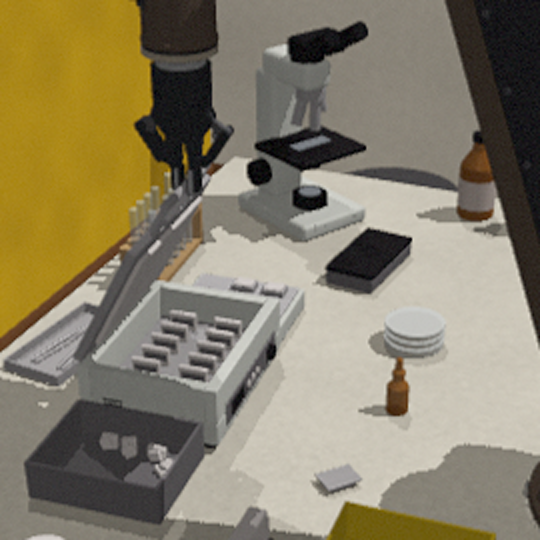

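The lid stands open in the jaws at (185,185), about 1.08 rad, and the chips are still in the tray. Easing it back to 0.88 rad and handing in if it's steady.

Run:
```python
from h import *
s=np.load("s.npz"); H=s["H"]
pause(.3)
arc(H,s["off"],[1.02,.95,.88],.04); pause(1); st("final"); a=ang(get_ee_pos(),H); print(a,get_joint_vel())
if .84<a<.92 and get_grasp_force()>5 and abs(get_gripper_width()-.011)<.002: print(sign_off())
```

```text
1.02 1.013 F [ 2.516   5.1232 -3.2893] fr -4.3 w 0.0109 g 25.1
0.95 0.944 F [-0.1846  4.5991  0.235 ] fr 0.1 w 0.0111 g 25.3
0.88 0.875 F [ 2.2358  2.6058 -2.5247] fr -3.5 w 0.0107 g 24.9
final t 28.77 p [ 0.5859 -0.0228  0.2971] F [ 3.6874 -1.9865 -4.8031] w 0.0108 g 24.79510188102722
0.8750125979421096 [-0.0015  0.0009 -0.0004 -0.0012 -0.001   0.0006]
the job is handed in; nothing more can be done
None
```

I handed the job in at about 29 s: the four chips are in the grey tray, the scraper is upright on the bench, and the gripper is holding the lid still at about 0.875 rad (from the arm's position), just below balance, after reaching about 1.08 rad.

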